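Open the folding stand and set the cocoon frame on it

ROBOT

A 6-joint arm with a two-finger parallel gripper is mounted at the origin on the work surface. World frame = base frame: x ahead of the robot, y to its left, z up, the work surface at z = 0. Lengths are in m, angles in rad, forces in N, time in s.
With the tool pointing down it reaches from about 0.35 to 0.775 m from the base axis. Payload 7.3 kg.
Tool frame: the origin (TCP) lies between the finger pads; the fingertips stand robot.tcp_to_tips ahead of it and the grasp point (between the pads) lies 2 mm behind it (robot.tcp_to_tips is the distance from the TCP to the fingertips, in m); y points along the fingers, x is the direction in which the jaws open and shut, and the axes are right-handed (so a half turn about y gives the same grasp; the last joint's range is limited). The gripper opens to 92 mm and grips with 3 to 60 N. Pads are 19 mm wide; open, the fingers measure 130 mm over their backs; the gripper's body (75 mm by 190 mm) begins 47 mm behind the grasp point.
Start: joints at [-1.272, 0.342, 1.524, -0, 1.275, -0.146], TCP at [0.226, -0.474, 0.21] pointing down, gripper open.
Joint ranges: [-2.53, 2.53], [-0.77, 2.02], [0.04, 2.7], [-1, 4.14], [0.28, 2.66], [-3.11, 3.11]. Speed limits (rad/s): [2.57, 2.57, 3.14, 3.14, 3.14, 3.14].

INTERFACE

Orientations are given as [roll, pitch, yaw] about the fixed x, y, z axes, in that order (R = Rz(yaw) Ry(pitch) Rx(roll)).
In Python, from cell import status, read_camera, get_calibration, robot gives the robot as it stands.
- The arm moves only by the shell command python3 -m creep 'ROWS' [FORCE]. ROWS is JSON, a list of rows, each an object of numbers: "dx", "dy", "dz": the shift along the tool's x, y, z in m; "rx", "ry", "rz": the turn, a rotation vector about the tool's x, y, z in rad; "gripper": the opening, from 0 (shut) to 1 (fully open). A call has 1 to 20 rows; each row is the pose to reach, as a shift and turn from the pose commanded when the call began, along the tool's axes at that moment; what a row does not reach only later rows make up. A row lasts 1/8 s, in which the tool goes at most 62.5 mm and 10.7 degrees, less where a joint would pass 70% of its speed; a pose out of reach is approached as far as the arm can. A call with a gripper value outside its range is refused whole. The fingers move at their own pace and stop on an object; FORCE is the grip in N (left out, the last holds). Time passes only in rows, so rows that repeat a pose let the fingers close. It gives the time, the measured TCP pose, the force and the opening at its end, in the units of the state.
- status.observe(): the state, without advancing time (a new reading comes with each control period).
- read_camera(name): name is "side" or "top"; returns (picture, depth): 400x640x3 uint8, red, green, blue; 400x640 float32, m along the optical axis (not along the pixel's ray), 0 where there is no reading.
- get_calibration(name): a dict with "fx", "fy", "cx", "cy" (pixels), "xyz" and "rotation" of the camera in the world. Camera axes: x right, y down, z forward; pixel columns grow to the right and rows downward; lengths in m; the calibration is good to about 2 mm. A picture is of the moment at which its call begins. get_calibration takes no time and is no camera call.
- robot.hand_in(): hands the job in, once; it reports no verdict.
The state is a dict: "time": time; "qpos": joint angles; "qvel": joint speeds; "joint_efforts": joint torques, N m; "tool_pos": TCP position; "tool_rot": TCP orientation; "contact_force": force on the tool from outside, world axes, zero at the start; "torque": the same for the moment, N m; "opening": finger opening in m.
Only numpy, scipy, OpenCV 4.12 (cv2) and the standard library are available. Lean on these libraries where they do the work, as an engineer would, in place of code of your own. Each camera call takes 0.05 s, during which the arm holds its last target.

TASK

Swing the folding stand's back up and over until it snaps fully open, then take the open-celled lattice frame with the cocoons out of its rest and set it on the stand: its foot on the base behind the lip, its back leaning on the opened flap, upright, centred and square to the stand. Let go, and leave the closed board and all the other things where they are.

Things in the scene. Friction and masses are not known exactly. Their poses are not given: they have to be found in the camera images.
- stand: folding wooden stand fixed to the bench; origin at its centre on the bench, x to its front (roughly away from the robot), y along its width. Base board x -85 to +35, y +-70, 14 mm thick. Hinge axis along y at x -50, z 42 mm, on posts at y +-62. Raised lip across it: back face x -4, 10 mm thick, top 33 mm up; a frame's foot stands on the base between hinge and lip
- flap (a joint): hinge angle (rad) of the stand's back flap: 0 folded flat over the base towards the stand's +x, 1.571 upright, 1.97 fully open, leaning back 0.40 rad (23 degrees) over the stand's -x side. An over-centre spring pulls it to folded below about 1.2 rad, to open above, and it stays at either end. Lifting it by the bar takes about 4 N at first
- bar (a point): centre of the round pull bar at the flap's free end: 12 mm diameter, 116 mm long along the stand's y, 100 mm from the hinge axis, 42 mm above the bench when folded. Carried by two rails at y +-46 mm (12 wide, 10 thick); between them 44 mm are free from bar to next slat, so a finger fits on either side. An open flap bears the frame on the bar's front
- frame: the lattice cocooning frame as a body, same pose as its centre point (origin at the centre)
- frame_centre (a point): centre of the lattice frame: pale wood, open cells, some cocoons in them; 150 wide (own y), 190 tall (own z, to its top), 16 mm thick (own x, its front). Top rail 26 mm tall, full thickness; 0.15 to 0.25 kg. It starts in a fixed rest, foot 14 mm up behind a lip, back on a bar 90 mm up the slope, leaning 0.5 rad (28 degrees), top towards the robot. Draw it out along own z
- board_centre (a point): centre of a board of the same outline, wood and axes as the frame but with a closed panel and no cells; it leans in the other rest and stays there
- rest_a: fixed wooden rest in which the frame leans, same base board, lip thickness and width as the stand; origin at its centre on the bench, x to its front
- rest_b: fixed wooden rest in which the closed board leans, like the other rest
- jar: glass jar, 44 mm diameter, 85 mm high, origin under its centre; bystander
- tin: tin, 44 mm diameter, 75 mm high, origin under its centre; bystander
- cup: small cup, 46 mm diameter, 70 mm high, origin under its centre; bystander
- basket: shallow round basket, 100 mm diameter, 40 mm high, origin under its centre; bystander
- carton: cardboard box 60 by 100 by 45 mm, origin under its centre; bystander
- brush: hand brush 170 mm long lying on the bench, at most 40 mm high; bystander
Mind the look-alikes: they are no part of the job. Leave any blue look-alike of the frame alone. Leave any pink look-alike of the stand alone.

How it is judged:
On the way, in this order (a step that is already met when the one before it is completed fails the run):
1. the stand's flap is snapped fully open (value of joint flap above 1.88 rad), for 0.3 s.
2. the lattice frame stands on the base behind the lip, leaning on the open flap (value of joint flap above 1.88 rad and x of frame_centre in the frame of stand between -0.085 and -0.045 m and y of frame_centre in the frame of stand between -0.02 and 0.02 m and z of frame_centre in the frame of stand between 0.09 and 0.112 m and angle between frame_centre's own z axis and vertical between 0.2 and 0.62 rad and angle between the y axis of frame_centre and the y axis of stand, either way round below 0.15 rad), for 0.2 s.
At the end, for the whole second after the job is handed in: the flap is open (joint above 1.88 rad); in the stand's frame the lattice frame's centre lies at x -85 to -45, y within 20 and z 90 to 112 mm; its top is up, leaning 0.2 to 0.62 rad from vertical, and its width lies within 0.15 rad of the stand's; it is at rest (all of step 2 and linear speed of frame below 0.02 m/s); the robot touches nothing.
It fails at once if the closed board or another bystander is moved by more than 30 mm (distance of any of board_centre, jar, tin, cup, basket, carton, brush from where it was at the start of the episode above 0.03 m).
It fails at once if the lattice frame is tipped over or laid flat (angle between frame_centre's own z axis and vertical above 1.2 rad).
It also fails if it takes over 69 s, if anything falls off the work surface, if the arm or the gripper's body presses on something with over 40 N, if the wrist force passes 120 N, or if a joint passes its speed limit or range.

## Working session

There is one attempt and no reset: what is moved stays moved. The work goes in short steps, Python scripts to look and compute and a shell command to move; the robot and the scene stay as the last step left them, time stands still between calls to the robot, and variables do not carry over. Pictures are saved under pics/ and viewed, and the job is handed in when it is done.

```bash
ls; mkdir -p pics
python3 - <<'E'
from cell import status, read_camera, get_calibration, robot
import cv2,numpy as np
print(status.observe()); print(robot.tcp_to_tips)
for n in("top","side"):
    p,d=read_camera(n); np.savez(f"pics/{n}0.npz",p=p,d=d)
    cv2.imwrite(f"pics/{n}0.png",p[:,:,::-1]); print(get_calibration(n))
E
```

```text
pics
{'time': 0.0, 'qpos': array([-1.27199468e+00,  3.42701326e-01,  1.52500438e+00, -1.96831382e-05,
        1.27536562e+00, -1.46003303e-01]), 'qvel': array([-1.14736644e-03, -5.73849903e-05,  2.97998293e-04,  1.56574612e-03,
       -5.13899148e-05, -4.02685537e-04]), 'joint_efforts': array([-7.15561164e-04, -4.31248212e+01, -2.44218725e+01,  7.15258392e-02,
        5.58367185e-02, -1.27423018e-04]), 'tool_pos': array([ 0.22578657, -0.47350553,  0.20896048]), 'tool_rot': array([-1.57059982e+00,  1.46567159e-03, -1.12598549e+00]), 'contact_force': array([-0.20448768,  1.09622479,  0.04006456]), 'torque': array([-0.02758114,  0.01219189, -0.01035793]), 'opening': 0.09207553649111108}
0.017
{'fx': 514.3705010022821, 'fy': 514.3705010022821, 'cx': 316.451115233467, 'cy': 206.46025526111288, 'xyz': array([ 0.3962428 , -0.02154961,  1.63047779]), 'rotation': array([-3.06601889, -0.00849282, -1.55711427])}
{'fx': 493.5869408564129, 'fy': 493.5869408564129, 'cx': 327.41457883578056, 'cy': 199.96288996709958, 'xyz': array([0.17563502, 0.82572886, 1.15912372]), 'rotation': array([-2.42708005,  0.00528292, -2.75696304])}
```

View pics/top0.png

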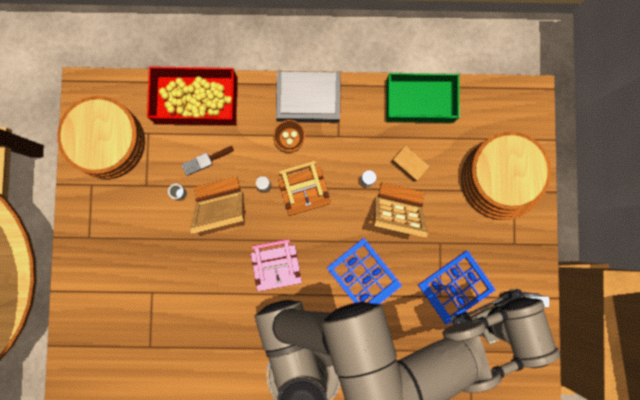

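View pics/side0.png

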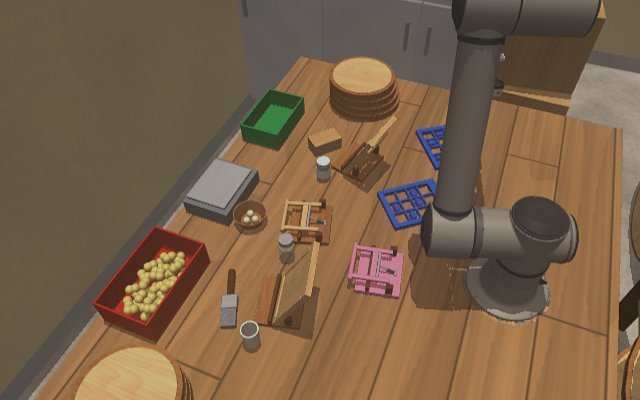

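The top view shows the stand at about (305,187) with its bar toward the top of the picture. The lattice frame is in its rest at (400,212), the board at (217,207), and the decoys are blue and pink. Next I'll deproject these regions.

```bash
cat > h.py <<'E'
import numpy as np,cv2
from scipy.spatial.transform import Rotation as R
from cell import get_calibration, read_camera, status
def cloud(n,d):
    c=get_calibration(n); v,u=np.mgrid[0:400,0:640]
    P=np.stack([(u-c['cx'])/c['fx']*d,(v-c['cy'])/c['fy']*d,d],-1)
    W=P@R.from_euler('xyz',c['rotation']).as_matrix().T+c['xyz']
    W[d==0]=np.nan
    return W
E
python3 - <<'E'
from h import *
z=np.load('pics/top0.npz');W=cloud('top',z['d']);p=z['p']
print("bench",W[260,200],W[250,240]) 
s=np.load('pics/side0.npz');V=cloud('side',s['d'])
print("bench side",V[270,330],V[300,330])
a=cv2.resize(p[150:250,260:440],None,fx=4.4,fy=4.4,interpolation=cv2.INTER_CUBIC)
cv2.imwrite('pics/tc.png',a[:,:,::-1])
a=cv2.resize(s['p'][110:260,260:410],None,fx=4,fy=4,interpolation=cv2.INTER_CUBIC)
cv2.imwrite('pics/sc.png',a[:,:,::-1])
# height map
H=np.clip(W[150:250,260:440,2]/0.22,0,1);H=cv2.applyColorMap((np.nan_to_num(H)*255).astype(np.uint8),cv2.COLORMAP_JET)
cv2.imwrite('pics/th.png',cv2.resize(H,None,fx=4.4,fy=4.4,interpolation=cv2.INTER_NEAREST))
E
```

```text
bench [ 3.45607900e-01  3.30589310e-01 -1.23826557e-04] [ 0.37866282  0.20588152 -0.0021475 ]
bench side [ 4.55703706e-01  1.31090516e-01 -2.94894579e-04] [0.42056592 0.21875339 0.00134863]
```

View pics/tc.png

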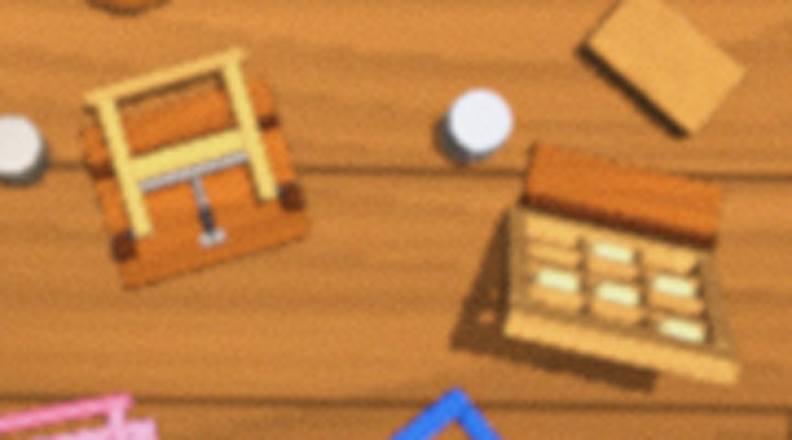

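View pics/th.png

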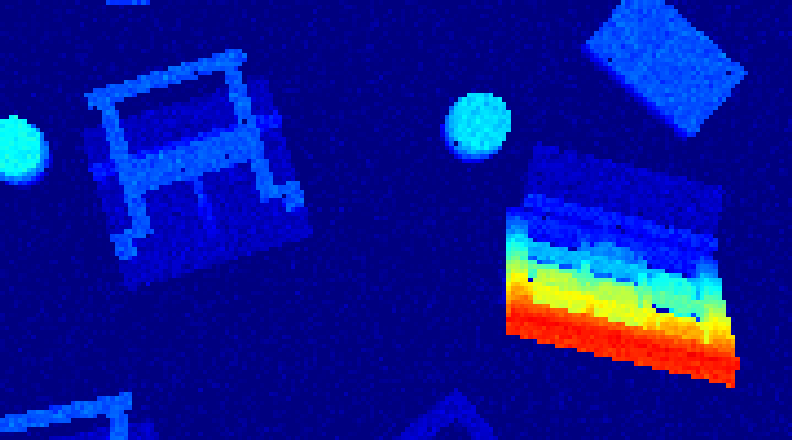

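View pics/sc.png

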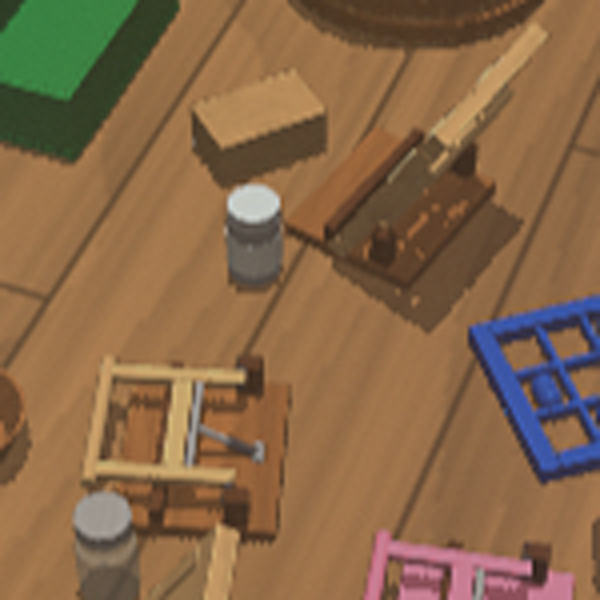

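```bash
cat > meas.py <<'E'
from h import *
z=np.load('pics/top0.npz');W=cloud('top',z['d'])
def rect(r,c,lo,hi):
    Q=W[r,c].reshape(-1,3);Q=Q[(Q[:,2]>lo)&(Q[:,2]<hi)]
    return Q
Q=rect(slice(158,218),slice(275,333),.007,.021)
print('stand base',cv2.minAreaRect(Q[:,:2].astype(np.float32)),np.median(Q[:,2]))
B=rect(slice(160,174),slice(275,320),.036,.060)
print('bar',len(B),cv2.minAreaRect(B[:,:2].astype(np.float32)),B.mean(0),np.median(B[:,2]))
S=rect(slice(158,218),slice(275,333),.036,.060)
print('flap+posts',cv2.minAreaRect(S[:,:2].astype(np.float32)),np.median(S[:,2]))
A=rect(slice(180,215),slice(372,430),.007,.021)
print('rest base',cv2.minAreaRect(A[:,:2].astype(np.float32)))
T=rect(slice(190,240),slice(372,430),.150,.3)
# top rail end face: top of the frame
t=T[T[:,2]>.165]; print('top',cv2.minAreaRect(t[:,:2].astype(np.float32)),t[:,2].max(), np.percentile(t[:,2],[5,50,95]))
E
python3 meas.py
python3 - <<'E'
from h import *
z=np.load('pics/top0.npz');W=cloud('top',z['d'])
for c in (382,390,400,410,420):
    print(c,[(r,*np.round(W[r,c]*1000).astype(int)) for r in range(182,240)if W[r,c,2]>.004])
E
```

```text
stand base ((0.5794309377670288, 0.00817214697599411), (0.18839888274669647, 0.1803981214761734), 0.7463310360908508) 0.013261387587293227
bar 179 ((0.6383640170097351, 0.02702820673584938), (0.039760757237672806, 0.11468672752380371), 0.6430311799049377) [0.63692829 0.01850809 0.04621487] 0.04628046694038934
flap+posts ((0.586888313293457, 0.012225329875946045), (0.12122316658496857, 0.1372995525598526), 17.388710021972656) 0.04588898211369152
rest base ((0.5542225241661072, -0.29971981048583984), (0.10712511092424393, 0.17782175540924072), 1.903054118156433)
top ((0.4523063898086548, -0.2708170413970947), (0.14952200651168823, 0.026753047481179237), 77.37242889404297) 0.19537865773511287 [0.17001926 0.1843439  0.19177586]
382 [(182, np.int64(599), np.int64(-240), np.int64(16)), (183, np.int64(596), np.int64(-240), np.int64(18)), (184, np.int64(593), np.int64(-240), np.int64(18)), (185, np.int64(590), np.int64(-240), np.int64(14)), (186, np.int64(587), np.int64(-240), np.int64(12)), (187, np.int64(583), np.int64(-240), np.int64(17)), (188, np.int64(580), np.int64(-240), np.int64(15)
[... 11095 characters left out ...]
nt64(121)), (223, np.int64(466), np.int64(-335), np.int64(137)), (224, np.int64(463), np.int64(-335), np.int64(134)), (225, np.int64(460), np.int64(-336), np.int64(130)), (226, np.int64(457), np.int64(-336), np.int64(133)), (227, np.int64(454), np.int64(-336), np.int64(132)), (228, np.int64(450), np.int64(-327), np.int64(171)), (229, np.int64(447), np.int64(-326), np.int64(177)), (230, np.int64(444), np.int64(-325), np.int64(183)), (231, np.int64(441), np.int64(-323), np.int64(191)), (232, np.int64(438), np.int64(-324), np.int64(185)), (233, np.int64(435), np.int64(-324), np.int64(188)), (234, np.int64(432), np.int64(-325), np.int64(183)), (235, np.int64(430), np.int64(-327), np.int64(175))]
```

```bash
cat > fit.py <<'E'
from h import *
from scipy.optimize import differential_evolution as DE
def tmpl(boxes,q,default=0.0):
    z=np.full(len(q),default)
    for x0,x1,y0,y1,h in boxes:
        m=(q[:,0]>=x0)&(q[:,0]<=x1)&(q[:,1]>=y0)&(q[:,1]<=y1); z[m]=np.maximum(z[m],h)
    return z
def loc(P,x,y,a):
    c,s=np.cos(a),np.sin(a);d=P[:,:2]-[x,y]
    return np.stack([d[:,0]*c+d[:,1]*s,-d[:,0]*s+d[:,1]*c],1)
def fit(P,boxes,ign,bnds):
    def f(v):
        q=loc(P,*v);t=tmpl(boxes,q);e=np.minimum(abs(P[:,2]-t),.02)
        for x0,x1,y0,y1 in ign:
            e[(q[:,0]>x0)&(q[:,0]<x1)&(q[:,1]>y0)&(q[:,1]<y1)]=.003
        return e.mean()
    r=DE(f,bnds,seed=1,popsize=25,maxiter=150,tol=1e-8);return r.x,r.fun
def patch(W,r,c):
    P=W[r,c].reshape(-1,3);return P[np.isfinite(P[:,2])]
B=[(-.085,.035,-.07,.07,.014),(-.004,.006,-.07,.07,.033),(.044,.056,-.058,.058,.048),(-.05,.05,-.052,-.04,.047),(-.05,.05,.04,.052,.047)]
IG=[(-.062,-.038,-.07,-.052),(-.062,-.038,.052,.07),(-.07,.0,-.04,.04)]
if __name__=='__main__':
    W=cloud('top',np.load('pics/top0.npz')['d'])
    print(fit(patch(W,slice(150,222),slice(272,338)),B,IG,[(.55,.62),(-.03,.05),(.15,.45)]))
    V=cloud('side',np.load('pics/side0.npz')['d'])
    for nm,C in(('t',W),('s',V)):
        P=C.reshape(-1,3);P=P[np.isfinite(P[:,2])]
        # frame box: points near frame, in 3D
        g=P[(abs(P[:,0]-.49)<.08)&(abs(P[:,1]+.28)<.13)&(P[:,2]>.05)&(P[:,2]<.22)]
        def f(v):
            x,y,a=v  # frame centre xy in world, z known
            L=.5;M=np.array([[np.cos(a)*np.cos(L),-np.sin(a),-np.cos(a)*np.sin(L)],[np.sin(a)*np.cos(L),np.cos(a),-np.sin(a)*np.sin(L)],[np.sin(L),0,np.cos(L)]])
            c=np.array([x,y,.014+95e-3*np.cos(L)+8e-3*np.sin(L)])
            q=(g-c)@M; e=np.abs(q)-[.008,.075,.095]
            out=np.linalg.norm(np.maximum(e,0),axis=1); ins=np.minimum(e.max(1),0)
            d=out+np.abs(ins)
            return np.minimum(d,.012).mean()
        r=DE(f,[(.45,.53),(-.32,-.24),(-.4,-.0)],seed=1,popsize=25);print(nm,len(g),r.x,r.fun)
E
python3 fit.py
```

```text
(array([0.59148097, 0.0137633 , 0.30294753]), np.float64(0.0034127997936478326))
t 1210 [ 0.48841544 -0.27996415 -0.21488118] 0.0027256121906950553
s 533 [ 0.48803092 -0.27885448 -0.22336137] 0.0024370315280526004
```

```bash
cat > tgt.py <<'E'
from h import *
# stand/frame poses
SX,SY,SA=.5915,.0138,.303
def stand(x,y,z):
    c,s=np.cos(SA),np.sin(SA);return np.array([SX+c*x-s*y,SY+s*x+c*y,z])
def toolR(yaw,tilt):
    # tool x = own x of leaning frame (lean=tilt top toward -x), tool y = -own z
    ex=np.array([np.cos(yaw)*np.cos(tilt),np.sin(yaw)*np.cos(tilt),np.sin(tilt)])
    oz=np.array([-np.cos(yaw)*np.sin(tilt),-np.sin(yaw)*np.sin(tilt),np.cos(tilt)])
    return np.stack([ex,-oz,np.cross(ex,-oz)],1)
def rel(p,Rt,p0=None,R0=None):
    o=status.observe()
    p0=o['tool_pos'] if p0 is None else p0
    R0=R.from_euler('xyz',o['tool_rot']).as_matrix() if R0 is None else R0
    print('d',np.round(R0.T@(p-p0),4),'r',np.round(R.from_matrix(R0.T@Rt).as_rotvec(),3))
E
python3 - <<'E'
from tgt import *
Rd=toolR(SA,0)
o=status.observe();up=np.array(o['tool_pos']);up[2]=.33
rel(up,Rd); 
b=stand(.05,0,.16);print(b);rel(b+[0,0,.15],Rd);rel(b,Rd);rel(stand(.05,0,.043),Rd)
E
```

```text
d [-0.0002 -0.121   0.    ] r [-1.000e-03 -1.429e+00 -1.000e-03]
[0.63922228 0.02871924 0.16      ]
d [-0.2757 -0.1005  0.5893] r [-1.000e-03 -1.429e+00 -1.000e-03]
d [-0.2755  0.0495  0.5893] r [-1.000e-03 -1.429e+00 -1.000e-03]
d [-0.2753  0.1665  0.5892] r [-1.000e-03 -1.429e+00 -1.000e-03]
```

```bash
python3 -m creep '[{"dy":-0.06,"gripper":0.39},{"dy":-0.11},{"dx":-0.02,"dy":-0.11,"dz":0.05,"ry":-0.15},{"dx":-0.05,"dy":-0.11,"dz":0.10,"ry":-0.3},{"dx":-0.075,"dy":-0.11,"dz":0.16,"ry":-0.45},{"dx":-0.10,"dy":-0.11,"dz":0.21,"ry":-0.6},{"dx":-0.125,"dy":-0.11,"dz":0.26,"ry":-0.75},{"dx":-0.15,"dy":-0.11,"dz":0.32,"ry":-0.9},{"dx":-0.175,"dy":-0.11,"dz":0.37,"ry":-1.05},{"dx":-0.2,"dy":-0.11,"dz":0.43,"ry":-1.2},{"dx":-0.225,"dy":-0.1,"dz":0.48,"ry":-1.35},{"dx":-0.25,"dy":-0.08,"dz":0.53,"ry":-1.43},{"dx":-0.2755,"dy":-0.05,"dz":0.58,"ry":-1.43},{"dx":-0.2755,"dy":0.0,"dz":0.589,"ry":-1.43},{"dx":-0.2755,"dy":0.05,"dz":0.589,"ry":-1.43},{"dx":-0.2755,"dy":0.05,"dz":0.589,"ry":-1.43}]'
python3 - <<'E'
from tgt import *
rel(stand(.05,0,.043),toolR(SA,0))
p,d=read_camera('side'); cv2.imwrite('pics/s1.png',cv2.resize(p[130:270,230:400],None,fx=4,fy=4)[:,:,::-1]); print(status.observe()['opening'])
E
```

```text
d [-0.2753  0.1665  0.5892] r [-1.000e-03 -1.429e+00 -1.000e-03]
0.09187321910997293invalid input at $[0]: expected keys dx, dy, dz, rx, ry, rz, gripper
```

View pics/s1.png

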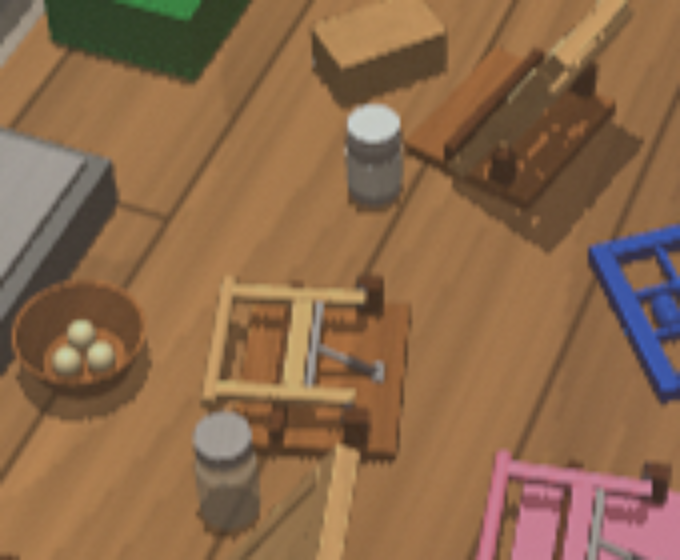

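Nothing moved: every row needs all seven keys. I'll resend the move with complete rows.

```bash
python3 -m creep '[{"dx":0,"dy":-0.06,"dz":0,"rx":0,"ry":0,"rz":0,"gripper":0.39},{"dx":0,"dy":-0.11,"dz":0,"rx":0,"ry":0,"rz":0,"gripper":0.39},{"dx":-0.025,"dy":-0.11,"dz":0.05,"rx":0,"ry":-0.15,"rz":0,"gripper":0.39},{"dx":-0.05,"dy":-0.11,"dz":0.1,"rx":0,"ry":-0.3,"rz":0,"gripper":0.39},{"dx":-0.075,"dy":-0.11,"dz":0.16,"rx":0,"ry":-0.45,"rz":0,"gripper":0.39},{"dx":-0.1,"dy":-0.11,"dz":0.21,"rx":0,"ry":-0.6,"rz":0,"gripper":0.39},{"dx":-0.125,"dy":-0.11,"dz":0.27,"rx":0,"ry":-0.75,"rz":0,"gripper":0.39},{"dx":-0.15,"dy":-0.11,"dz":0.32,"rx":0,"ry":-0.9,"rz":0,"gripper":0.39},{"dx":-0.175,"dy":-0.11,"dz":0.37,"rx":0,"ry":-1.05,"rz":0,"gripper":0.39},{"dx":-0.2,"dy":-0.11,"dz":0.43,"rx":0,"ry":-1.2,"rz":0,"gripper":0.39},{"dx":-0.225,"dy":-0.1,"dz":0.48,"rx":0,"ry":-1.35,"rz":0,"gripper":0.39},{"dx":-0.25,"dy":-0.08,"dz":0.53,"rx":0,"ry":-1.43,"rz":0,"gripper":0.39},{"dx":-0.2755,"dy":-0.05,"dz":0.58,"rx":0,"ry":-1.43,"rz":0,"gripper":0.39},{"dx":-0.2755,"dy":0,"dz":0.589,"rx":0,"ry":-1.43,"rz":0,"gripper":0.39},{"dx":-0.2755,"dy":0.05,"dz":0.589,"rx":0,"ry":-1.43,"rz":0,"gripper":0.39},{"dx":-0.2755,"dy":0.05,"dz":0.589,"rx":0,"ry":-1.43,"rz":0,"gripper":0.39}]'
python3 - <<'E'
from tgt import *
rel(stand(.05,0,.043),toolR(SA,0))
p,d=read_camera('side'); cv2.imwrite('pics/s2.png',cv2.resize(p[130:270,230:400],None,fx=4,fy=4)[:,:,::-1]); print(status.observe()['opening'])
E
```

```text
time: 2.15
tool_pos: [0.6363, 0.0286, 0.1551]
tool_rot: [-1.567, 0.009, 0.304]
contact_force: [0.1, -0.4, -0.2]
opening: 0.0358
d [ 0.0039  0.1121 -0.0011] r [-0.004  0.001 -0.009]
0.03539320696459014
```

View pics/s2.png

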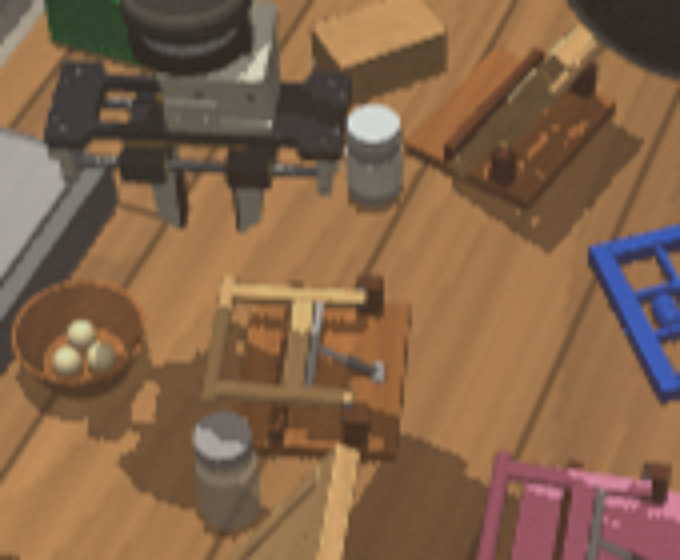

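```bash
python3 -m creep '[{"dx":0,"dy":0.03,"dz":0,"rx":0,"ry":0,"rz":0,"gripper":0.39},{"dx":0,"dy":0.06,"dz":0,"rx":0,"ry":0,"rz":0,"gripper":0.39},{"dx":0,"dy":0.06,"dz":0,"rx":0,"ry":0,"rz":0,"gripper":0.39}]' 20
python3 - <<'E'
from tgt import *
rel(stand(.05,0,.043),toolR(SA,0))
p,d=read_camera('side'); cv2.imwrite('pics/s3.png',cv2.resize(p[130:270,230:400],None,fx=4,fy=4)[:,:,::-1])
E
```

```text
time: 2.58
tool_pos: [0.6391, 0.0279, 0.1004]
tool_rot: [-1.571, 0.0, 0.303]
contact_force: [-0.3, -0.3, -0.5]
opening: 0.0358
d [0.0004 0.0574 0.0008] r [-0.  0. -0.]
```

View pics/s3.png

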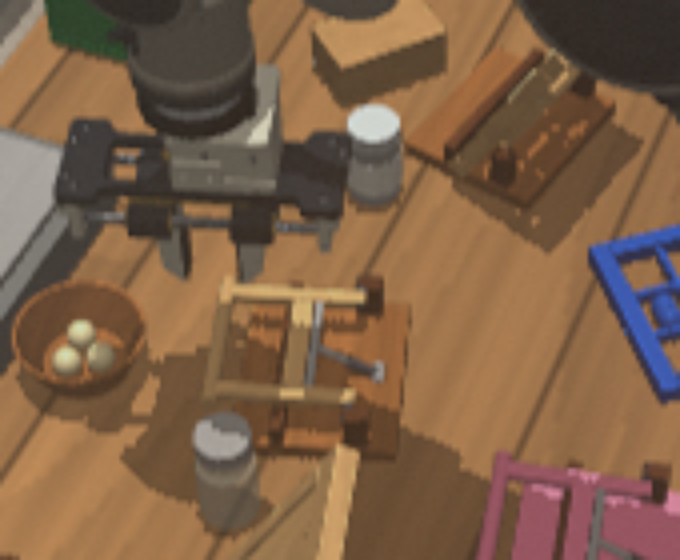

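The earlier offset was only lag; it's now settled within 1 mm. The fingers are aligned over the bar, so I'll descend and close.

```bash
python3 -m creep '[{"dx":0,"dy":0.02,"dz":0,"rx":0,"ry":0,"rz":0,"gripper":0.39},{"dx":0,"dy":0.04,"dz":0,"rx":0,"ry":0,"rz":0,"gripper":0.39},{"dx":0,"dy":0.057,"dz":0,"rx":0,"ry":0,"rz":0,"gripper":0.39},{"dx":0,"dy":0.057,"dz":0,"rx":0,"ry":0,"rz":0,"gripper":0.39},{"dx":0,"dy":0.057,"dz":0,"rx":0,"ry":0,"rz":0,"gripper":0.05},{"dx":0,"dy":0.057,"dz":0,"rx":0,"ry":0,"rz":0,"gripper":0.05},{"dx":0,"dy":0.057,"dz":0,"rx":0,"ry":0,"rz":0,"gripper":0.05},{"dx":0,"dy":0.057,"dz":0,"rx":0,"ry":0,"rz":0,"gripper":0.05}]' 20
```

```text
time: 3.62
tool_pos: [0.6392, 0.0282, 0.0429]
tool_rot: [-1.571, -0.0, 0.304]
contact_force: [-0.3, 0.1, 1.0]
opening: 0.0055
```

Run:
```python
from tgt import *
for n in('side','top'):
    p,d=read_camera(n); np.savez(f'pics/{n}4.npz',p=p,d=d)
    q=p[130:270,230:400] if n=='side' else p[130:240,250:400]
    cv2.imwrite(f'pics/{n}4.png',cv2.resize(q,None,fx=4,fy=4)[:,:,::-1])
print(status.observe()['opening'])
```

```text
0.0047562679581586815
```

View pics/side4.png

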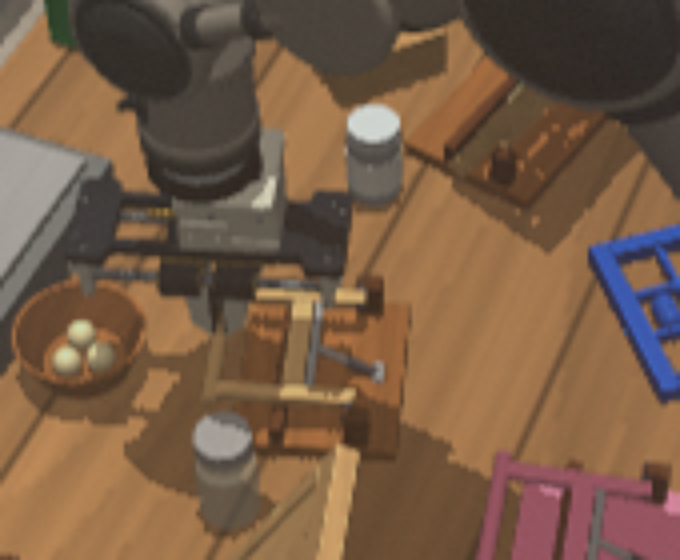

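View pics/top4.png

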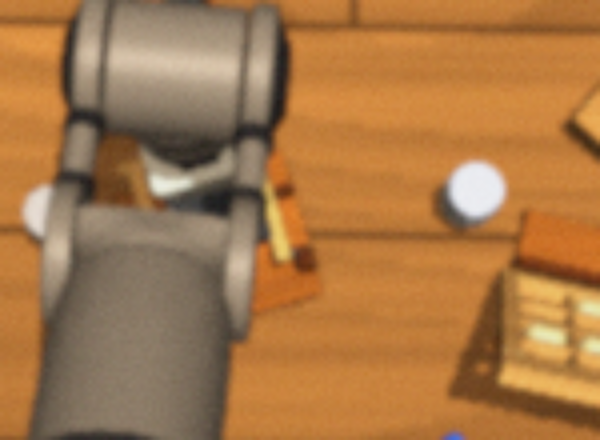

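Run:
```python
from tgt import *
def proj(n,P):
    c=get_calibration(n);q=R.from_euler('xyz',c['rotation']).as_matrix().T@(np.array(P)-c['xyz'])
    return c['fx']*q[0]/q[2]+c['cx'],c['fy']*q[1]/q[2]+c['cy']
for nm,P in dict(barR=stand(.05,-.058,.042),barC=stand(.05,0,.042),barL=stand(.05,.058,.042),tip=stand(.05,0,.026),lipL=stand(.035,.07,.014)).items():
    u,v=proj('side',P);print(nm,(u-230)*4,(v-130)*4)
s=np.load('pics/side4.npz');V=cloud('side',s['d'])
b=cv2.resize(s['p'][190:240,270:330],None,fx=12,fy=12,interpolation=cv2.INTER_CUBIC);cv2.imwrite('pics/s5.png',b[:,:,::-1])
for (v,u) in [(205,283),(207,283),(208,283),(209,283),(210,283),(212,283),(214,283),(218,283),(205,287),(208,287),(208,280),(204,280)]: print(v,u,np.round(V[v,u],3))
```

```text
barR 229.5664545351674 278.87715805909465
barC 218.8916389207095 338.64401869153653
barL 207.6413743072933 401.6327410744731
tip 220.4253430052122 352.38586502331555
lipL 228.91350854415623 439.93193461482065
205 283 [0.638 0.035 0.093]
207 283 [0.637 0.037 0.087]
208 283 [0.638 0.036 0.08 ]
209 283 [0.637 0.038 0.079]
210 283 [0.639 0.035 0.071]
212 283 [0.64  0.036 0.062]
214 283 [0.644 0.031 0.045]
218 283 [0.636 0.046 0.048]
205 287 [0.626 0.033 0.096]
208 287 [0.625 0.036 0.086]
208 280 [0.645 0.041 0.083]
204 280 [0.645 0.039 0.099]
```

View pics/s5.png

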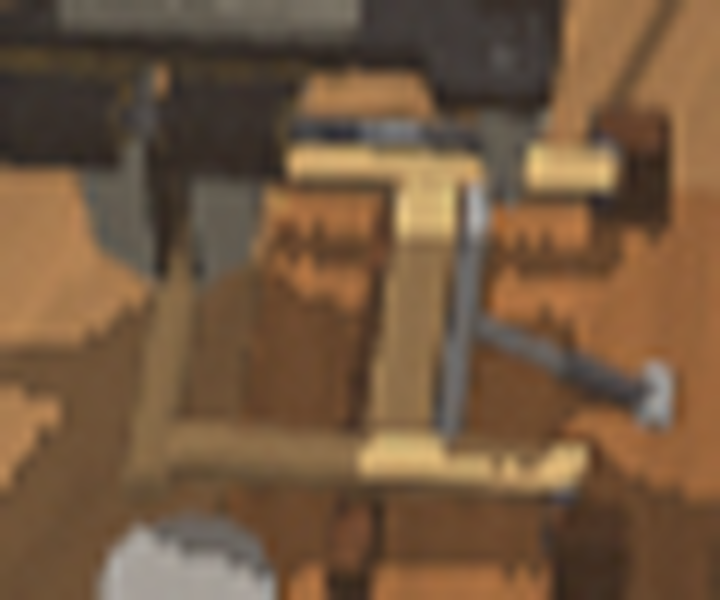

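Run:
```python
from tgt import *
s=np.load('pics/side4.npz');V=cloud('side',s['d'])
def tost(P):
    c,q=np.cos(SA),np.sin(SA);d=P-np.array([SX,SY,0]);return np.array([c*d[0]+q*d[1],-q*d[0]+c*d[1],d[2]])*1000
for v in range(203,222):
    print(v,[tuple(int(x) for x in np.round(tost(V[v,u]))) for u in (278,280,282,284,286,288,290)])
```

```text
203 [(57, 37, 136), (58, 8, 103), (53, 6, 101), (40, 36, 137), (35, 35, 136), (29, 35, 137), (24, 35, 137)]Traceback (most recent call last):
  File "<stdin>", line 6, in <module>
  File "<stdin>", line 6, in <genexpr>
ValueError: cannot convert float NaN to integer
```

Run:
```python
from tgt import *
s=np.load('pics/side4.npz');V=cloud('side',s['d'])
def tost(P):
    c,q=np.cos(SA),np.sin(SA);d=P-np.array([SX,SY,0]);return np.array([c*d[0]+q*d[1],-q*d[0]+c*d[1],d[2]])*1000
for v in range(204,222):
    print(v,*[('%d,%d,%d'%tuple(np.nan_to_num(np.round(tost(V[v,u]))))).rjust(12) for u in (278,280,281,282,283,284,286,288,290)])
```

```text
204    64,10,101      58,9,99      56,5,95        0,0,0      51,3,94    51,-11,77    41,10,102    30,35,133    25,33,131
205      65,5,90     58,10,96      56,8,95      53,6,92      50,6,93     51,-9,75      42,7,95      35,9,97    29,10,100
206     64,12,94     58,11,93     56,10,92      54,5,87      50,8,91     51,-8,72      41,9,93      36,7,91      31,6,90
207     64,12,89     59,10,88      56,9,87      53,9,87      51,9,87     51,-4,72      42,9,88      36,9,89     30,10,90
208      65,9,81     59,10,83      57,8,82      55,4,76      51,7,80     51,-4,68      42,9,83     36,10,86     30,11,87
209      66,7,75      61,6,74     56,11,80     54,11,80      51,9,79     51,-3,64     42,10,80      37,9,80      31,8,79
210        0,0,0     60,10,75      58,6,70      55,7,71      52,6,71     51,-1,61      43,9,75     37,10,76      31,8,75
211     80,-46,0     60,13,73      58,6,65      55,7,67      52,8,69     52,-5,52     43,10,71     36,13,76     43,-48,1
212    80,-43,-1     73,-42,1      58,8,63     54,11,68      53,7,62     52,-3,50     43,10,67      38,6,62    43,-47,-2
213     78,
[... 377 characters left out ...]
27,0     68,-28,0      56,9,46      53,9,47     50,11,50      45,9,47     47,-27,3     41,-30,0
217     76,-21,3    71,-24,-1     67,-23,1     56,14,48     53,14,48     49,16,51     52,-24,1     46,-24,1    41,-26,-1
218     76,-18,2     70,-19,1     67,-19,1     55,18,48     52,18,48     49,17,48    53,-23,-3     46,-19,3     39,-18,5
219     75,-12,4     69,-15,1     66,-16,0     54,23,50     52,21,47     49,20,46     52,-17,0     45,-16,2     39,-17,1
220     75,-11,1      68,-6,8    67,-15,-4     54,25,48     50,28,52     48,26,49    51,-15,-1     45,-12,2     39,-13,2
221     75,-9,-1     69,-9,-1     57,28,46     53,29,48     50,31,52     47,30,50      50,-8,3      44,-9,2    39,-11,-1
```

Run:
```python
from tgt import *
def proj(n,P):
    c=get_calibration(n);q=R.from_euler('xyz',c['rotation']).as_matrix().T@(np.array(P)-c['xyz'])
    return c['fx']*q[0]/q[2]+c['cx'],c['fy']*q[1]/q[2]+c['cy']
for x in(75,25):
  for z in(.083,.118):
    u,v=proj('side',stand(x/1000,.009,z));print(x,z,(u-230)*4,(v-130)*4)
s=np.load('pics/side0.npz')
# initial image: tcp .226,-.474,.209 
for z in (.192,.226): print(proj('side',[.226,-.474,z]),proj('top',[.226,-.474,z]))
o=status.observe();print(o['tool_pos'],o['qpos'],o['contact_force'])
```

```text
75 0.083 178.29806178659373 309.8992649662148
75 0.118 173.986034903857 277.678672080909
25 0.083 247.9335031335745 314.04846303982197
25 0.118 244.94880926856104 281.8403677594973
(np.float64(471.2703351417999), np.float64(105.73509224775736)) (np.float64(474.5176587069569), np.float64(309.2778979427992))
(np.float64(473.66651846293183), np.float64(96.82017122433192)) (np.float64(478.4771202383464), np.float64(310.83466446264754))
[0.63909172 0.02818493 0.04268977] [-7.55982145e-02  7.08066347e-01  1.38462487e+00 -9.42466208e-05
  1.04878956e+00 -3.79531162e-01] [ 0.55302135  0.434127   -0.28583315]
```

The side-camera depth shows the fingertips at z≈61 mm with the TCP at 43 mm, and the picture before agrees (tips at 118, TCP at 100). The real tips therefore sit about 17 mm behind the TCP, not ahead of it, and the grasp missed above the bar. I'll reopen, go 18 mm lower and check again.

```bash
python3 -m creep '[{"dx":0,"dy":0,"dz":0,"rx":0,"ry":0,"rz":0,"gripper":0.39},{"dx":0,"dy":0,"dz":0,"rx":0,"ry":0,"rz":0,"gripper":0.39},{"dx":0.001,"dy":0.01,"dz":0,"rx":0,"ry":0,"rz":0,"gripper":0.39},{"dx":0.001,"dy":0.018,"dz":0,"rx":0,"ry":0,"rz":0,"gripper":0.39},{"dx":0.001,"dy":0.018,"dz":0,"rx":0,"ry":0,"rz":0,"gripper":0.39}]'
python3 - <<'E'
from tgt import *
p,d=read_camera('side');V=cloud('side',d)
def tost(P):
    c,q=np.cos(SA),np.sin(SA);e=P-np.array([SX,SY,0]);return np.stack([c*e[...,0]+q*e[...,1],-q*e[...,0]+c*e[...,1],e[...,2]],-1)*1000
S=tost(V)[195:230,265:300].reshape(-1,3)
m=(S[:,1]>2)&(S[:,1]<16)&(S[:,2]>15)&(S[:,2]<110)
for lo,hi in((5,44),(56,100)):
    q=S[m&(S[:,0]>lo)&(S[:,0]<hi)];print(len(q),'zmin',np.sort(q[:,2])[:6].round(),'x',np.percentile(q[q[:,2]<75][:,0],[2,98]).round())
b=cv2.resize(p[190:240,270:330],None,fx=12,fy=12,interpolation=cv2.INTER_CUBIC);cv2.imwrite('pics/s6.png',b[:,:,::-1])
E
```

```text
time: 4.35
tool_pos: [0.6392, 0.0286, 0.0232]
tool_rot: [-1.57, 0.002, 0.304]
contact_force: [0.1, 0.4, -0.2]
opening: 0.0355
62 zmin [16. 16. 16. 17. 17. 17.] x [11. 33.]
64 zmin [44. 45. 46. 47. 47. 50.] x [56. 82.]
```

View pics/s6.png

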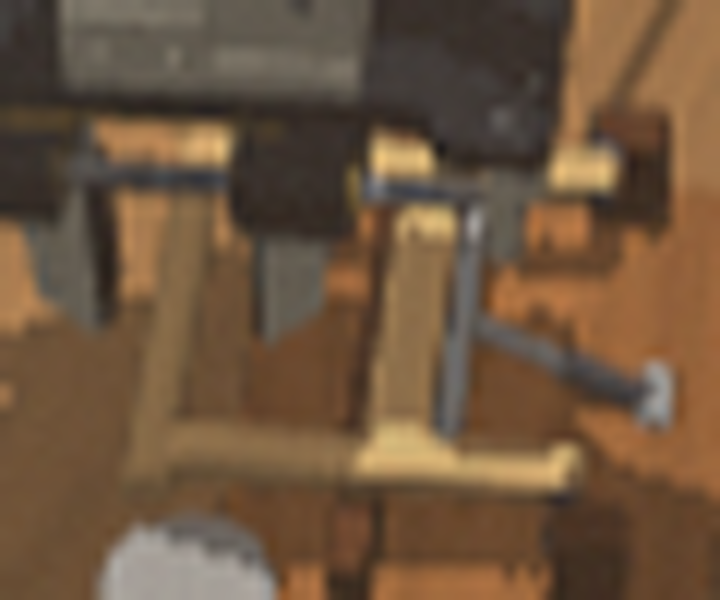

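Run:
```python
from tgt import *
p,d=read_camera('side');V=cloud('side',d)
c,q=np.cos(SA),np.sin(SA);e=V-np.array([SX,SY,0]);S=np.stack([c*e[...,0]+q*e[...,1],-q*e[...,0]+c*e[...,1],e[...,2]],-1)*1000
for v in range(200,214):print(v,*[('%d,%d,%d'%tuple(np.nan_to_num(np.round(S[v,u])))).rjust(12) for u in (308,310,312,314)])
```

```text
200   -26,31,149   -31,31,150   -36,31,151   -42,29,149
201   -26,37,152   -32,37,153   -37,33,149   -42,33,150
202   -26,35,146   -31,36,147   -36,32,143   -42,35,147
203   -26,36,144   -32,38,146   -37,36,144   -42,35,144
204   -24,25,126   -31,36,139   -36,33,137   -42,37,141
205   -25,32,129   -31,35,134   -36,33,133   -42,36,136
206   -25,31,124   -31,36,132   -36,33,128   -32,-39,42
207   -15,-35,41   -31,36,127   -36,33,123   -30,-58,16
208   -15,-30,43   -30,33,119   -36,36,122   -30,-52,18
209   -16,-24,45   -30,34,116   -35,32,113   -30,-51,15
210   -16,-24,40   -30,35,113   -36,36,114   -31,-47,15
211   -17,-17,45   -19,-42,15   -25,-43,14   -31,-42,16
212   -17,-12,46   -20,-37,16   -25,-41,12   -32,-38,16
213    -18,-8,46   -19,-37,12   -25,-37,12   -32,-35,15
```

```bash
python3 -m creep '[{"dx":0,"dy":0.008,"dz":0,"rx":0,"ry":0,"rz":0,"gripper":0.39},{"dx":0,"dy":0.016,"dz":0,"rx":0,"ry":0,"rz":0,"gripper":0.39},{"dx":0,"dy":0.016,"dz":0,"rx":0,"ry":0,"rz":0,"gripper":0.39},{"dx":0,"dy":0.016,"dz":0,"rx":0,"ry":0,"rz":0,"gripper":0.05},{"dx":0,"dy":0.016,"dz":0,"rx":0,"ry":0,"rz":0,"gripper":0.05},{"dx":0,"dy":0.016,"dz":0,"rx":0,"ry":0,"rz":0,"gripper":0.05}]' 20
```

```text
time: 5.2
tool_pos: [0.6422, 0.029, 0.0094]
tool_rot: [-1.572, -0.005, 0.304]
contact_force: [0.4, 1.9, -2.9]
opening: 0.0113
```

```bash
python3 -m creep '[{"dx":0.001,"dy":-0.015,"dz":0,"rx":0,"ry":0,"rz":0,"gripper":0.05},{"dx":-0.003,"dy":-0.03,"dz":0,"rx":0,"ry":0,"rz":0,"gripper":0.05},{"dx":-0.008,"dy":-0.0435,"dz":0,"rx":0,"ry":0,"rz":0,"gripper":0.05},{"dx":-0.016,"dy":-0.0565,"dz":0,"rx":0,"ry":0,"rz":0,"gripper":0.05},{"dx":-0.016,"dy":-0.0565,"dz":0,"rx":0,"ry":0,"rz":0,"gripper":0.05}]' 25
python3 - <<'E'
from tgt import *
p,d=read_camera('side'); cv2.imwrite('pics/s7.png',cv2.resize(p[130:270,230:400],None,fx=4,fy=4)[:,:,::-1])
E
```

```text
time: 5.82
tool_pos: [0.6262, 0.024, 0.0675]
tool_rot: [-1.572, -0.005, 0.304]
contact_force: [5.4, 2.8, 0.9]
opening: 0.0115
```

View pics/s7.png

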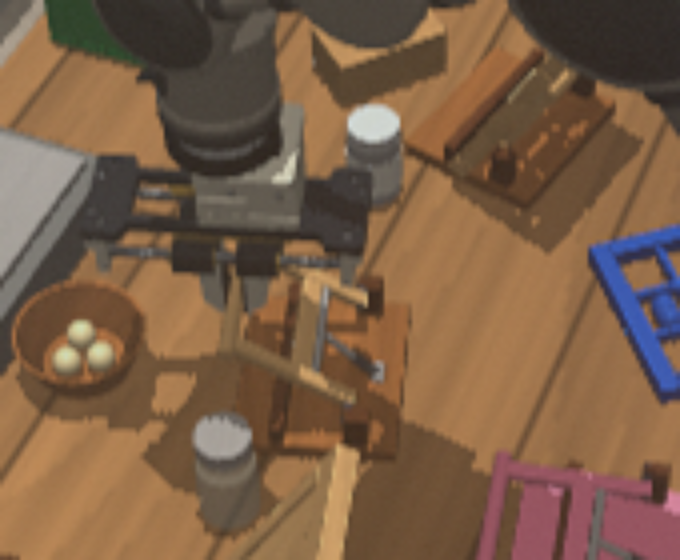

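```bash
python3 -m creep '[{"dx":-0.009,"dy":-0.012,"dz":0,"rx":0,"ry":0,"rz":0,"gripper":0.05},{"dx":-0.02,"dy":-0.022,"dz":0,"rx":0,"ry":0,"rz":0,"gripper":0.05},{"dx":-0.0325,"dy":-0.03,"dz":0,"rx":0,"ry":0,"rz":0,"gripper":0.05},{"dx":-0.046,"dy":-0.037,"dz":0,"rx":0,"ry":0,"rz":0,"gripper":0.05},{"dx":-0.0605,"dy":-0.041,"dz":0,"rx":0,"ry":0,"rz":0,"gripper":0.05},{"dx":-0.0755,"dy":-0.043,"dz":0,"rx":0,"ry":0,"rz":0,"gripper":0.05},{"dx":-0.0905,"dy":-0.043,"dz":0,"rx":0,"ry":0,"rz":0,"gripper":0.05},{"dx":-0.105,"dy":-0.041,"dz":0,"rx":0,"ry":0,"rz":0,"gripper":0.05},{"dx":-0.115,"dy":-0.038,"dz":0,"rx":0,"ry":0,"rz":0,"gripper":0.05},{"dx":-0.123,"dy":-0.0355,"dz":0,"rx":0,"ry":0,"rz":0,"gripper":0.05},{"dx":-0.123,"dy":-0.0355,"dz":0,"rx":0,"ry":0,"rz":0,"gripper":0.05}]' 25
python3 - <<'E'
from tgt import *
p,d=read_camera('side'); cv2.imwrite('pics/s8.png',cv2.resize(p[130:270,230:400],None,fx=4,fy=4)[:,:,::-1])
E
```

```text
time: 7.25
tool_pos: [0.5095, -0.0126, 0.1015]
tool_rot: [-1.572, -0.006, 0.303]
contact_force: [5.8, 4.1, 3.4]
opening: 0.011
```

View pics/s8.png

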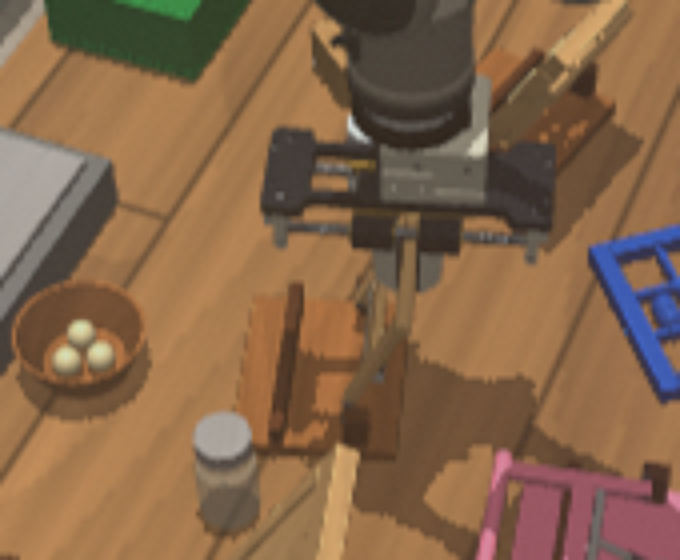

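```bash
python3 -m creep '[{"dx":0,"dy":0,"dz":0,"rx":0,"ry":0,"rz":0,"gripper":0.4},{"dx":0,"dy":0,"dz":0,"rx":0,"ry":0,"rz":0,"gripper":0.4},{"dx":0,"dy":-0.04,"dz":0,"rx":0,"ry":0,"rz":0,"gripper":0.5},{"dx":0,"dy":-0.1,"dz":0,"rx":0,"ry":0,"rz":0,"gripper":0.6},{"dx":0,"dy":-0.16,"dz":0,"rx":0,"ry":0,"rz":0,"gripper":0.8},{"dx":0,"dy":-0.16,"dz":0,"rx":0,"ry":0,"rz":0,"gripper":0.8}]'
python3 - <<'E'
from tgt import *
p,d=read_camera('side'); cv2.imwrite('pics/s9.png',cv2.resize(p[130:270,230:400],None,fx=4,fy=4)[:,:,::-1])
V=cloud('side',d);np.savez('pics/side9.npz',p=p,d=d)
c,q=np.cos(SA),np.sin(SA);e=V-np.array([SX,SY,0]);S=np.stack([c*e[...,0]+q*e[...,1],-q*e[...,0]+c*e[...,1],e[...,2]],-1)*1000
S=S.reshape(-1,3);m=(abs(S[:,1])<56)&(S[:,0]<-20)&(S[:,0]>-130)&(S[:,2]>120)&(S[:,2]<150)
print(m.sum(),S[m].round()[:25].tolist())
# frame grasp: top centre, own axes
F=np.array([.4882,-.2794,.014+.095*np.cos(.5)+.008*np.sin(.5)]);Rt=toolR(-.219,.5);oz=-Rt[:,1]
top=F+.095*oz
print('top',top)
for k in (.20,.13,.05,.0):   # grasp depth below top -> TCP = grasp+ .036 ahead
    g=top+(k-.012)*oz; tcp=g-.036*oz; print(k,tcp); rel(tcp,Rt)
E
```

```text
time: 8.05
tool_pos: [0.5092, -0.0135, 0.2649]
tool_rot: [-1.575, -0.007, 0.304]
contact_force: [0.5, -0.4, 0.2]
opening: 0.0665
147 [[-90.0, -54.0, 144.0], [-84.0, -53.0, 140.0], [-87.0, -53.0, 141.0], [-90.0, -49.0, 145.0], [-84.0, -52.0, 137.0], [-88.0, -47.0, 143.0], [-90.0, -50.0, 139.0], [-93.0, -53.0, 137.0], [-82.0, -47.0, 139.0], [-85.0, -46.0, 140.0], [-88.0, -45.0, 141.0], [-91.0, -46.0, 140.0], [-93.0, -48.0, 138.0], [-82.0, -42.0, 139.0], [-85.0, -42.0, 140.0], [-88.0, -39.0, 143.0], [-91.0, -42.0, 141.0], [-93.0, -46.0, 136.0], [-79.0, -46.0, 131.0], [-83.0, -38.0, 140.0], [-86.0, -36.0, 142.0], [-88.0, -38.0, 141.0], [-91.0, -38.0, 140.0], [-80.0, -42.0, 131.0], [-83.0, -36.0, 138.0]]
top [ 0.44374242 -0.26950509  0.18457609]
0.2 [ 0.37261029 -0.25367324  0.31796864]
d [-0.2008 -0.0563 -0.189 ] r [-0.13   0.512 -0.486]
0.13 [ 0.4053685  -0.26096422  0.25653786]
d [-0.1718  0.0053 -0.2056] r [-0.13   0.512 -0.486]
0.05 [ 0.44280647 -0.26929678  0.18633126]
d [-0.1388  0.0756 -0.2247] r [-0.13   0.512 -0.486]
0.0 [ 0.4662052  -0.27450462  0.14245213]
d [-0.1181  0.1195 -0.2366] r [-0.13   0.512 -0.486]
```

View pics/s9.png

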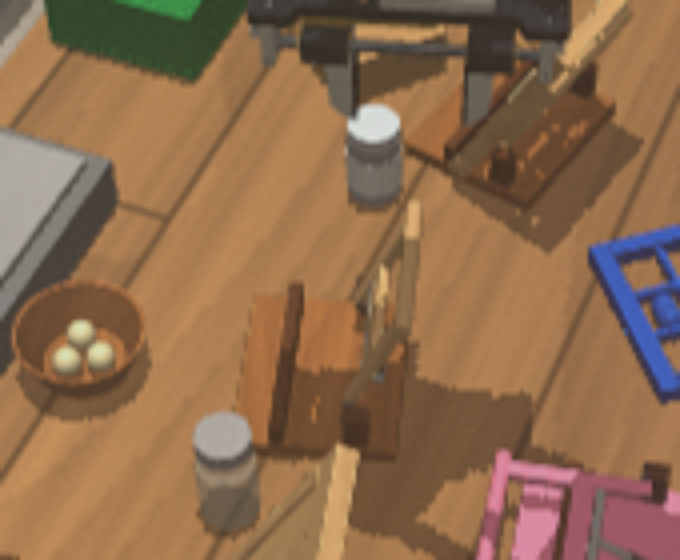

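The flap is fully open: the bar's top and front are at stand (-88, 134–142), as expected. Next I'll move to the frame's approach line.

```bash
python3 -m creep '[{"dx":-0.04,"dy":-0.03,"dz":-0.04,"rx":-0.02,"ry":0.08,"rz":-0.08,"gripper":0.8},{"dx":-0.07,"dy":-0.05,"dz":-0.08,"rx":-0.045,"ry":0.18,"rz":-0.17,"gripper":0.8},{"dx":-0.11,"dy":-0.05,"dz":-0.11,"rx":-0.07,"ry":0.28,"rz":-0.265,"gripper":0.8},{"dx":-0.14,"dy":-0.05,"dz":-0.15,"rx":-0.095,"ry":0.37,"rz":-0.35,"gripper":0.8},{"dx":-0.17,"dy":-0.03,"dz":-0.19,"rx":-0.12,"ry":0.46,"rz":-0.44,"gripper":0.8},{"dx":-0.172,"dy":0,"dz":-0.205,"rx":-0.13,"ry":0.512,"rz":-0.486,"gripper":0.8},{"dx":-0.172,"dy":0.005,"dz":-0.2055,"rx":-0.13,"ry":0.512,"rz":-0.486,"gripper":0.8},{"dx":-0.172,"dy":0.005,"dz":-0.2055,"rx":-0.13,"ry":0.512,"rz":-0.486,"gripper":0.8}]'
cat > look.py <<'E'
import sys
from tgt import *
def go(k):
    F=np.array([.4882,-.2794,.014+.095*np.cos(.5)+.008*np.sin(.5)]);Rt=toolR(-.219,.5);oz=-Rt[:,1]
    rel(F+(.095+k-.012-.036)*oz,Rt)
go(.05);go(0.)
p,d=read_camera('side');V=cloud('side',d);n=sys.argv[1];np.savez(f'pics/{n}.npz',p=p,d=d)
cv2.imwrite(f'pics/{n}.png',cv2.resize(p[60:220,300:480],None,fx=4,fy=3.7)[:,:,::-1])
# points in frame coordinates
F=np.array([.4882,-.2794,.014+.095*np.cos(.5)+.008*np.sin(.5)]);Rt=toolR(-.219,.5);M=np.stack([Rt[:,0],np.cross(-Rt[:,1],Rt[:,0]),-Rt[:,1]],1)
q=((V-F)@M*1000).reshape(-1,3)
m=(abs(q[:,1])<14)&(abs(q[:,0])<80)&(q[:,2]>100)&(q[:,2]<260)
for lo in range(-80,80,8):
    s=q[m&(q[:,0]>=lo)&(q[:,0]<lo+8)]
    if len(s):print(lo,len(s),'zmin',np.sort(s[:,2])[:4].round())
E
python3 look.py a1
```

```text
time: 9.1
tool_pos: [0.4049, -0.2599, 0.2551]
tool_rot: [-1.569, -0.495, -0.218]
contact_force: [0.1, -0.4, 0.5]
opening: 0.0732
d [ 0.0017  0.0791 -0.0011] r [-0.002  0.001 -0.005]
d [ 0.0019  0.1291 -0.0012] r [-0.002  0.001 -0.005]
-64 2 zmin [237. 240.]
-56 24 zmin [204. 205. 205. 214.]
-48 35 zmin [198. 200. 201. 205.]
-40 22 zmin [198. 198. 201. 202.]
0 2 zmin [100. 102.]
8 2 zmin [100. 100.]
32 21 zmin [195. 199. 200. 203.]
40 33 zmin [199. 200. 200. 202.]
48 17 zmin [207. 208. 211. 211.]
```

View pics/a1.png

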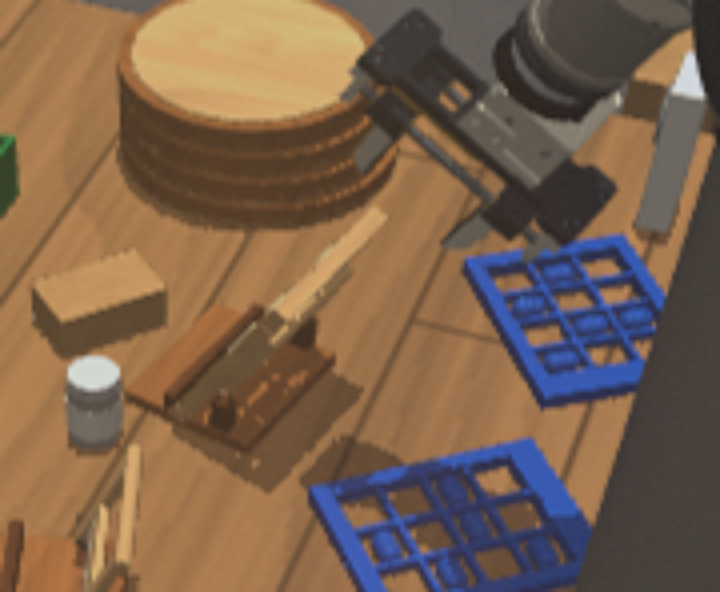

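```bash
python3 -m creep '[{"dx":0.002,"dy":0.04,"dz":-0.001,"rx":0,"ry":0,"rz":0,"gripper":0.8},{"dx":0.002,"dy":0.08,"dz":-0.001,"rx":0,"ry":0,"rz":0,"gripper":0.8},{"dx":0.002,"dy":0.105,"dz":-0.001,"rx":0,"ry":0,"rz":0,"gripper":0.8},{"dx":0.002,"dy":0.126,"dz":-0.001,"rx":0,"ry":0,"rz":0,"gripper":0.8},{"dx":0.002,"dy":0.126,"dz":-0.001,"rx":0,"ry":0,"rz":0,"gripper":0.8}]' 30
python3 look.py a2
```

```text
time: 9.78
tool_pos: [0.4661, -0.2738, 0.1455]
tool_rot: [-1.57, -0.496, -0.216]
contact_force: [0.2, 0.3, 0.4]
opening: 0.0736
d [-0.0014 -0.0472 -0.0005] r [-0.002  0.003 -0.004]
d [-0.0012  0.0028 -0.0006] r [-0.002  0.003 -0.004]
-80 20 zmin [143. 174. 174. 175.]
-72 22 zmin [175. 175. 175. 175.]
-64 20 zmin [153. 172. 175. 175.]
-56 22 zmin [103. 107. 109. 109.]
-48 26 zmin [100. 102. 102. 108.]
-40 33 zmin [103. 104. 107. 108.]
-32 6 zmin [232. 241. 243. 245.]
0 1 zmin [103.]
16 15 zmin [174. 175. 176. 176.]
24 3 zmin [244. 246. 248.]
32 17 zmin [101. 111. 112. 116.]
40 18 zmin [103. 103. 104. 106.]
48 13 zmin [101. 102. 102. 107.]
56 10 zmin [101. 156. 156. 157.]
64 18 zmin [157. 158. 160. 160.]
72 19 zmin [172. 174. 174. 174.]
```

View pics/a2.png

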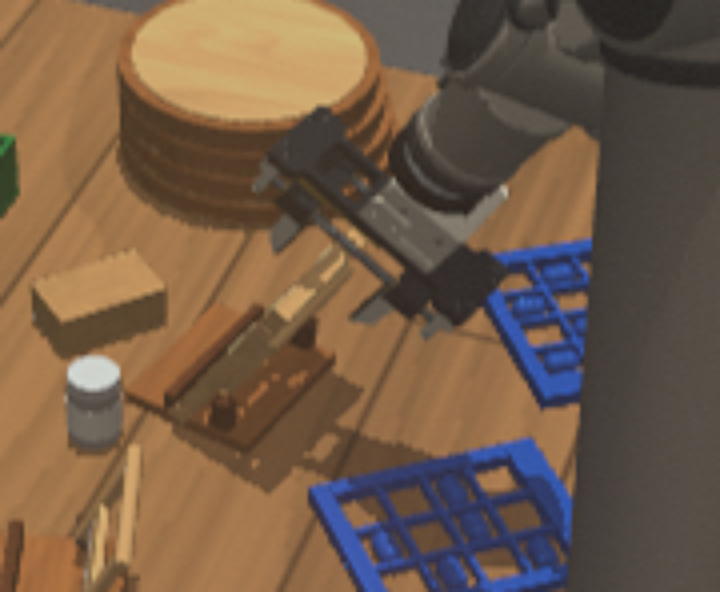

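```bash
python3 -m creep '[{"dx":-0.001,"dy":0.003,"dz":0,"rx":0,"ry":0,"rz":0,"gripper":0.3},{"dx":-0.001,"dy":0.003,"dz":0,"rx":0,"ry":0,"rz":0,"gripper":0.05},{"dx":-0.001,"dy":0.003,"dz":0,"rx":0,"ry":0,"rz":0,"gripper":0.05},{"dx":-0.001,"dy":0.003,"dz":0,"rx":0,"ry":0,"rz":0,"gripper":0.05},{"dx":-0.001,"dy":0.003,"dz":0,"rx":0,"ry":0,"rz":0,"gripper":0.05},{"dx":-0.001,"dy":0.003,"dz":0,"rx":0,"ry":0,"rz":0,"gripper":0.05}]' 30
```

```text
time: 10.58
tool_pos: [0.4663, -0.2758, 0.1436]
tool_rot: [-1.572, -0.5, -0.219]
contact_force: [-0.6, 0.1, 0.3]
opening: 0.0178
```

```bash
python3 -m creep '[{"dx":0,"dy":0,"dz":0,"rx":0,"ry":0,"rz":0,"gripper":0.05},{"dx":0,"dy":0,"dz":0,"rx":0,"ry":0,"rz":0,"gripper":0.05},{"dx":0,"dy":-0.01,"dz":0,"rx":0,"ry":0,"rz":0,"gripper":0.05},{"dx":0,"dy":-0.03,"dz":0,"rx":0,"ry":0,"rz":0,"gripper":0.05},{"dx":0,"dy":-0.05,"dz":0,"rx":0,"ry":0,"rz":0,"gripper":0.05},{"dx":0,"dy":-0.06,"dz":0,"rx":0,"ry":0,"rz":0,"gripper":0.05},{"dx":0,"dy":-0.06,"dz":0,"rx":0,"ry":0,"rz":0,"gripper":0.05}]' 40
python3 look.py a3 | tail -2
```

```text
time: 11.45
tool_pos: [0.4377, -0.2697, 0.1963]
tool_rot: [-1.573, -0.499, -0.219]
contact_force: [1.8, -2.4, 3.5]
opening: 0.0157
64 16 zmin [233. 233. 233. 234.]
72 20 zmin [230. 231. 232. 232.]
```

View pics/a3.png

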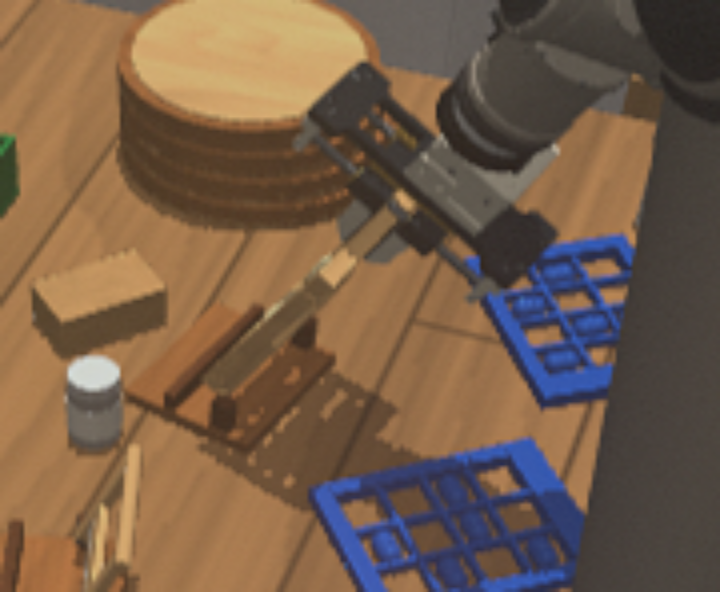

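```bash
cat > place.py <<'E'
from tgt import *
F=np.array([.4882,-.2794,.014+.095*np.cos(.5)+.008*np.sin(.5)])
Rg=toolR(-.219,.5);off=Rg.T@(F-np.array([.4663,-.2758,.1436]));off[0]=0
def pose(s,e,th=.45,xb=-.021,foot=.016):
    c,q=np.cos(th),np.sin(th);ox=np.array([c,q]);oz=np.array([-q,c])
    C=np.array([xb,foot])+(.095+s)*oz+(.008+e)*ox
    Rt=toolR(SA,th);return stand(C[0],0,C[1])-Rt@off,Rt
if __name__=='__main__':
    print('off',off)
    o=status.observe();R0=R.from_euler('xyz',o['tool_rot']).as_matrix()
    up=np.array(o['tool_pos'])+[0,0,.09];rel(up,R0)
    for a in((.14,.01),(.06,.01),(.03,.0),(0,0)):
        t=pose(*a);print(a,t[0].round(4));rel(*t)
E
python3 place.py
```

```text
off [0.         0.04782806 0.00124384]
d [ 0.0431 -0.079  -0.0001] r [0. 0. 0.]
(0.14, 0.01) [ 0.4699 -0.0255  0.2785]
d [ 0.0204 -0.0832  0.2451] r [ 0.24  -0.464  0.047]
(0.06, 0.01) [ 0.5031 -0.0151  0.2065]
d [ 0.0124 -0.0056  0.2626] r [ 0.24  -0.464  0.047]
(0.03, 0.0) [ 0.507  -0.0139  0.1751]
d [0.0005 0.0237 0.2646] r [ 0.24  -0.464  0.047]
(0, 0) [ 0.5194 -0.01    0.1481]
d [-0.0025  0.0528  0.2712] r [ 0.24  -0.464  0.047]
```

```bash
python3 -m creep '[{"dx":0.012,"dy":-0.025,"dz":0,"rx":0,"ry":0,"rz":0,"gripper":0.05},{"dx":0.027,"dy":-0.05,"dz":0,"rx":0,"ry":0,"rz":0,"gripper":0.05},{"dx":0.04,"dy":-0.075,"dz":0,"rx":0,"ry":0,"rz":0,"gripper":0.05},{"dx":0.04,"dy":-0.08,"dz":0.03,"rx":0.02,"ry":-0.04,"rz":0,"gripper":0.05},{"dx":0.037,"dy":-0.083,"dz":0.06,"rx":0.05,"ry":-0.1,"rz":0.01,"gripper":0.05},{"dx":0.034,"dy":-0.083,"dz":0.1,"rx":0.09,"ry":-0.18,"rz":0.02,"gripper":0.05},{"dx":0.03,"dy":-0.083,"dz":0.14,"rx":0.14,"ry":-0.27,"rz":0.03,"gripper":0.05},{"dx":0.026,"dy":-0.083,"dz":0.18,"rx":0.18,"ry":-0.36,"rz":0.04,"gripper":0.05},{"dx":0.023,"dy":-0.083,"dz":0.22,"rx":0.22,"ry":-0.43,"rz":0.045,"gripper":0.05},{"dx":0.0205,"dy":-0.083,"dz":0.245,"rx":0.24,"ry":-0.464,"rz":0.047,"gripper":0.05},{"dx":0.0205,"dy":-0.083,"dz":0.245,"rx":0.24,"ry":-0.464,"rz":0.047,"gripper":0.05},{"dx":0.0205,"dy":-0.083,"dz":0.245,"rx":0.24,"ry":-0.464,"rz":0.047,"gripper":0.05}]' 40
cat > look2.py <<'E'
import sys
from place import *
n=sys.argv[1]
for a in((.06,.01),(.03,.0),(0,0)): rel(*pose(*a))
p,d=read_camera('side');np.savez(f'pics/{n}.npz',p=p,d=d)
cv2.imwrite(f'pics/{n}.png',cv2.resize(p[90:270,230:430],None,fx=3.3,fy=3.3)[:,:,::-1])
pt,dt=read_camera('top');np.savez(f'pics/{n}t.npz',p=pt,d=dt)
cv2.imwrite(f'pics/{n}t.png',cv2.resize(pt[130:260,240:400],None,fx=4,fy=4)[:,:,::-1])
E
python3 look2.py b1
```

```text
time: 13.0
tool_pos: [0.4691, -0.0253, 0.2771]
tool_rot: [-1.567, -0.448, 0.302]
contact_force: [-0.1, -0.0, -1.4]
opening: 0.0158
d [ 0.0014  0.0791 -0.0007] r [-0.003 -0.001 -0.002]
d [-0.0085  0.1091 -0.0008] r [-0.003 -0.001 -0.002]
d [-0.0084  0.1391 -0.0009] r [-0.003 -0.001 -0.002]
```

View pics/b1.png

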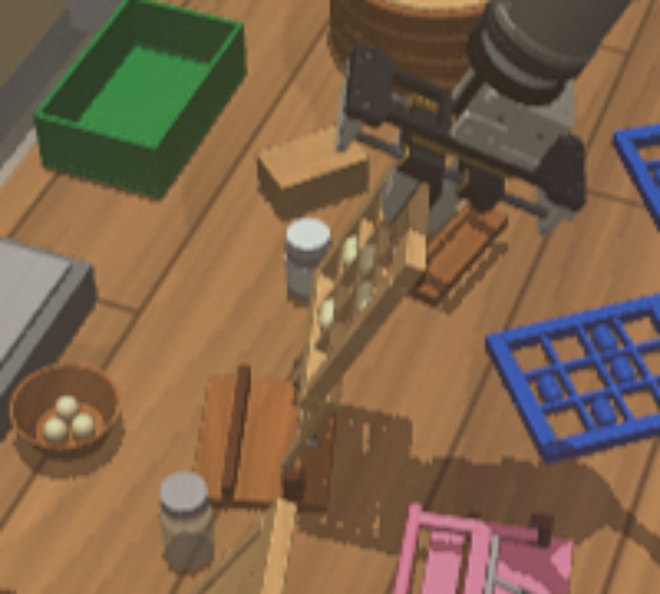

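View pics/b1t.png

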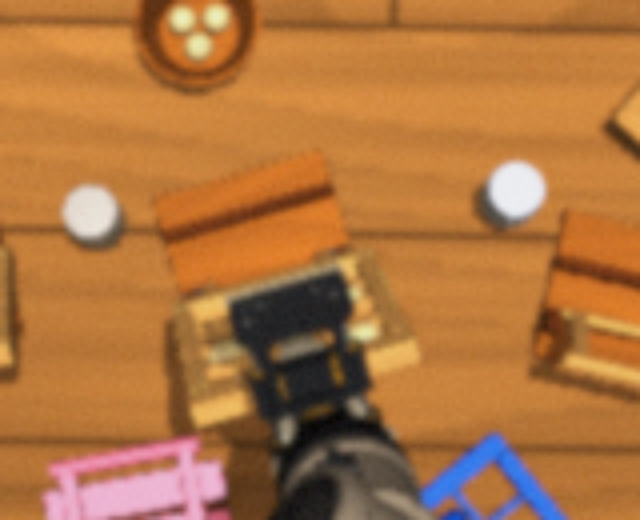

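```bash
cat > chk.py <<'E'
import sys
from place import *
from scipy.optimize import least_squares, differential_evolution as DE
def measure(n,C,Rt,gz=.060):
    """fit frame box near predicted centre C, tool-like rotation Rt; offsets in frame axes"""
    M=np.stack([Rt[:,0],np.cross(-Rt[:,1],Rt[:,0]),-Rt[:,1]],1)
    Q=[]
    for nm,f in(('side',n),('top',n+'t')):
        P=cloud(nm,np.load(f'pics/{f}.npz')['d']).reshape(-1,3);P=P[np.isfinite(P[:,2])&(P[:,2]>.03)]
        q=(P-C)@M;m=(abs(q[:,0])<.02)&(abs(q[:,1])<.09)&(abs(q[:,2])<.11)&~((abs(q[:,1])<.025)&(q[:,2]>.04))
        Q.append(q[m])
    Q=np.concatenate(Q)
    def f(v):
        r=R.from_rotvec(v[3:]).as_matrix();q=(Q-v[:3])@r;e=abs(q)-[.008,.075,.095]
        return np.minimum(np.linalg.norm(np.maximum(e,0),axis=1)+abs(np.minimum(e.max(1),0)),.010).mean()
    r=DE(f,[(-.012,.012)]*2+[(-.015,.015)]+[(-.12,.12)]*3,seed=2,popsize=12,maxiter=120)
    print(len(Q),'off mm (own x,y,z)',(r.x[:3]*1000).round(1),'rot',r.x[3:].round(3),'res',round(r.fun*1000,2));
    c=C+M@r.x[:3];Mf=M@R.from_rotvec(r.x[3:]).as_matrix()
    e=c-[SX,SY,0];k,s=np.cos(SA),np.sin(SA)
    print('centre in stand mm',np.round([1e3*(k*e[0]+s*e[1]),1e3*(-s*e[0]+k*e[1]),1e3*e[2]],1),'lean',round(float(np.arccos(Mf[2,2])),3),'width angle',round(float(np.arccos(abs(Mf[:,1]@[-s,k,0]))),3))
if __name__=='__main__':
    o=status.observe();Rt=R.from_euler('xyz',o['tool_rot']).as_matrix()
    measure(sys.argv[1],o['tool_pos']+Rt@off,Rt)
E
python3 chk.py b1
```

```text
2193 off mm (own x,y,z) [-3.  -0.2  0.8] rot [-0.004 -0.    -0.006] res 2.18
centre in stand mm [-1.107e+02 -2.000e-01  2.340e+02] lean 0.449 width angle 0.008
```

```bash
python3 -m creep '[{"dx":0.0045,"dy":0.03,"dz":-0.001,"rx":0,"ry":0,"rz":0,"gripper":0.05},{"dx":0.0045,"dy":0.06,"dz":-0.001,"rx":0,"ry":0,"rz":0,"gripper":0.05},{"dx":0.0045,"dy":0.08,"dz":-0.001,"rx":0,"ry":0,"rz":0,"gripper":0.05},{"dx":0.002,"dy":0.095,"dz":-0.001,"rx":0,"ry":0,"rz":0,"gripper":0.05},{"dx":-0.0055,"dy":0.11,"dz":-0.001,"rx":0,"ry":0,"rz":0,"gripper":0.05},{"dx":-0.0055,"dy":0.12,"dz":-0.001,"rx":0,"ry":0,"rz":0,"gripper":0.05},{"dx":-0.0055,"dy":0.12,"dz":-0.001,"rx":0,"ry":0,"rz":0,"gripper":0.05}]' 40
python3 look2.py b2; python3 chk.py b2
```

```text
time: 13.98
tool_pos: [0.5151, -0.0121, 0.1673]
tool_rot: [-1.568, -0.449, 0.301]
contact_force: [-0.7, 1.2, -0.9]
opening: 0.0155
d [ 0.0059 -0.0406  0.0008] r [-0.002 -0.001 -0.001]
d [-0.0041 -0.0106  0.0007] r [-0.002 -0.001 -0.001]
d [-0.0041  0.0194  0.0006] r [-0.002 -0.001 -0.001]
1984 off mm (own x,y,z) [-3.3 -0.8  0.7] rot [-0.006  0.    -0.008] res 3.03
centre in stand mm [-62.8  -1.5 124.3] lean 0.45 width angle 0.009
```

View pics/b2.png

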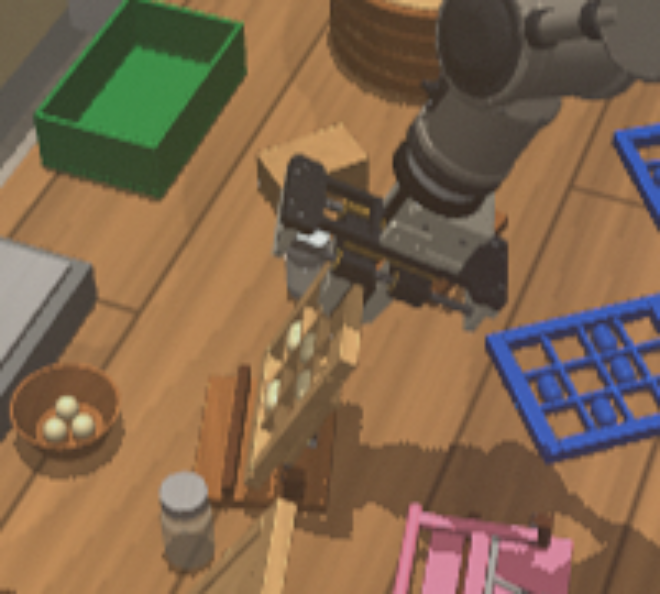

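```bash
python3 -m creep '[{"dx":-0.001,"dy":0.008,"dz":0,"rx":0,"ry":0,"rz":0,"gripper":0.05},{"dx":-0.0015,"dy":0.016,"dz":0,"rx":0,"ry":0,"rz":0,"gripper":0.05},{"dx":-0.0015,"dy":0.022,"dz":0,"rx":0,"ry":0,"rz":0,"gripper":0.05},{"dx":-0.0015,"dy":0.022,"dz":0,"rx":0,"ry":0,"rz":0,"gripper":0.05}]' 40
python3 look2.py b3; python3 chk.py b3
```

```text
time: 14.58
tool_pos: [0.5229, -0.0092, 0.1469]
tool_rot: [-1.568, -0.449, 0.303]
contact_force: [-0.2, 0.3, -1.5]
opening: 0.0156
d [ 0.0073 -0.0627  0.0003] r [-0.002 -0.    -0.001]
d [-0.0027 -0.0327  0.0003] r [-0.002 -0.    -0.001]
d [-0.0027 -0.0027  0.0002] r [-0.002 -0.    -0.001]
1864 off mm (own x,y,z) [-3.  -0.8  1. ] rot [ 0.001 -0.002 -0.006] res 3.06
centre in stand mm [-54.7  -0.9 103.6] lean 0.451 width angle 0.007
```

View pics/b3.png

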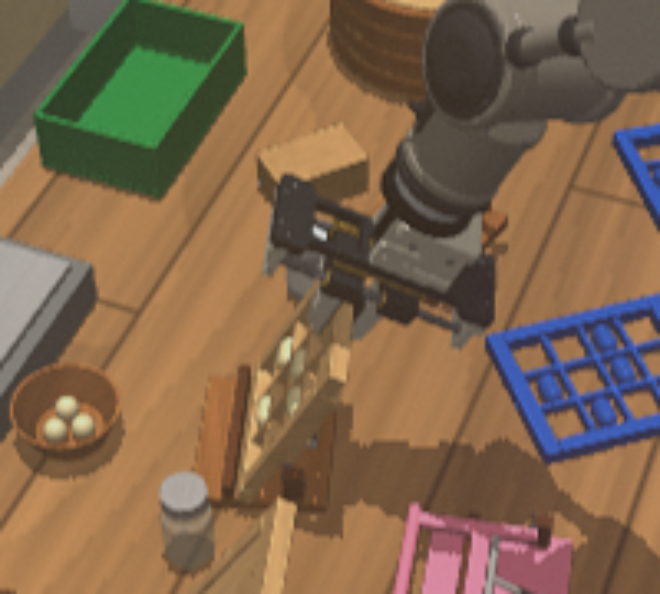

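```bash
python3 -m creep '[{"dx":-0.001,"dy":0.001,"dz":0,"rx":0,"ry":0,"rz":0,"gripper":0.05},{"dx":-0.001,"dy":0.001,"dz":0,"rx":0,"ry":0,"rz":0,"gripper":0.25},{"dx":-0.001,"dy":0.001,"dz":0,"rx":0,"ry":0,"rz":0,"gripper":0.4},{"dx":-0.001,"dy":0.001,"dz":0,"rx":0,"ry":0,"rz":0,"gripper":0.55},{"dx":-0.001,"dy":0.001,"dz":0,"rx":0,"ry":0,"rz":0,"gripper":0.55},{"dx":-0.001,"dy":0.001,"dz":0,"rx":0,"ry":0,"rz":0,"gripper":0.55}]'
python3 look2.py b4
python3 - <<'E'
from chk import *
C,Rt=pose(0,0,.47,-.02,.014);measure('b4',C+Rt@off,Rt)
E
```

```text
time: 15.42
tool_pos: [0.5224, -0.0094, 0.1459]
tool_rot: [-1.569, -0.45, 0.303]
contact_force: [-0.1, -0.0, 0.2]
opening: 0.0503
d [ 0.0082 -0.0633  0.0004] r [-0.002 -0.    -0.   ]
d [-0.0018 -0.0333  0.0004] r [-0.002 -0.    -0.   ]
d [-0.0018 -0.0033  0.0003] r [-0.002 -0.    -0.   ]
1914 off mm (own x,y,z) [-3.2 -1.3  0.3] rot [-0.002 -0.029 -0.013] res 2.7
centre in stand mm [-58.9  -1.3 101.2] lean 0.499 width angle 0.013
```

View pics/b4.png

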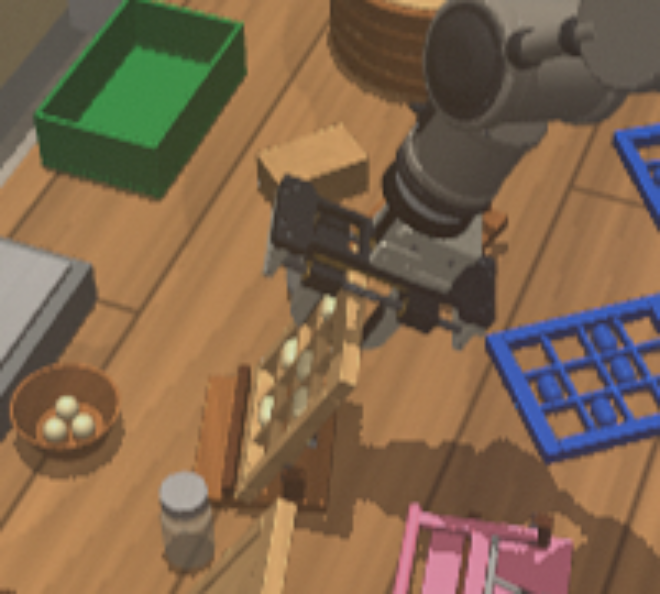

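The frame now leans on the flap, with its centre at (-59, -1, 101) mm in the stand's frame and a lean of 0.50 rad. I'll retract along the tool axis.

```bash
python3 -m creep '[{"dx":-0.003,"dy":-0.02,"dz":0,"rx":0,"ry":0,"rz":0,"gripper":0.65},{"dx":-0.005,"dy":-0.05,"dz":0,"rx":0,"ry":0,"rz":0,"gripper":0.65},{"dx":-0.005,"dy":-0.1,"dz":0,"rx":0,"ry":0,"rz":0,"gripper":0.65},{"dx":-0.005,"dy":-0.14,"dz":0,"rx":0,"ry":0,"rz":0,"gripper":0.65},{"dx":-0.005,"dy":-0.14,"dz":0,"rx":0,"ry":0,"rz":0,"gripper":0.65},{"dx":-0.005,"dy":-0.14,"dz":0,"rx":0,"ry":0,"rz":0,"gripper":0.65}]'
python3 look2.py b5
python3 - <<'E'
from chk import *
C,Rt=pose(0,0,.48,-.022,.014);measure('b5',C+Rt@off,Rt,)
print(status.observe()['contact_force'])
p=np.load('pics/b5t.npz')['p'];cv2.imwrite('pics/b5T.png',p[:,:,::-1])
E
```

```text
time: 16.27
tool_pos: [0.4598, -0.0291, 0.2691]
tool_rot: [-1.568, -0.449, 0.302]
contact_force: [0.7, 0.1, -0.6]
opening: 0.0596
d [0.0137 0.0762 0.0002] r [-0.002 -0.001 -0.001]
d [3.700e-03 1.062e-01 1.000e-04] r [-0.002 -0.001 -0.001]
d [3.700e-03 1.362e-01 1.000e-04] r [-0.002 -0.001 -0.001]
2457 off mm (own x,y,z) [-0.9 -1.4 -0.3] rot [-0.003 -0.009 -0.004] res 2.77
centre in stand mm [-59.5  -1.4 101.3] lean 0.489 width angle 0.004
[-0.23055707 -0.15255293 -0.00275927]
```

View pics/b5.png

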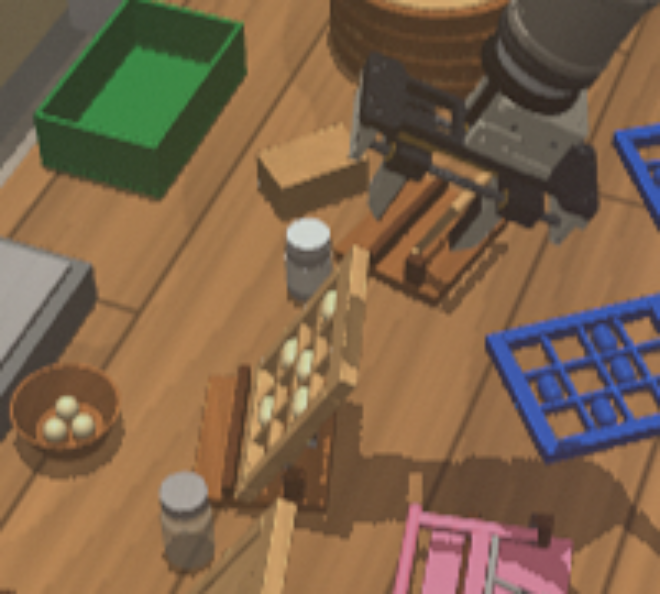

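View pics/b5T.png

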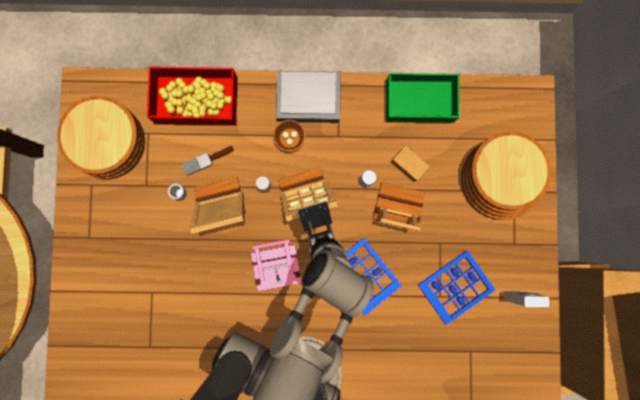

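The frame stands centred on the stand, the gripper is clear, and the bystanders look unmoved in the picture. I'll hand in.

```bash
python3 -c "
from cell import robot
print(robot.hand_in())"
```

```text
the job is handed in; nothing more can be done
None
```

I swung the stand's flap open, moved the lattice frame from its rest onto the stand, let go and backed the gripper off. I handed the job in at about 16.3 s of the 69 s allowed.

**Last checks**
- **Frame pose:** the depth fit put its centre at stand x -59.5, y -1.4, z 101.3 mm. It leans 0.49 rad and its width is within 0.004 rad of the stand's, so everything is inside the limits.
- **Flap:** after I let go of it, its bar was at about stand x -88, z 134–142 mm, which matches fully open. I did not measure the flap angle again once the frame was on it, but the frame's lean fits an open flap.
- **Robot clear:** the contact force was about zero and the gripper was well away from the frame.
- **Bystanders:** the final top view shows the board and other objects where they started. I checked this by eye only, not by measurement.

**What went wrong or disagreed**
- **First command:** it was refused because its rows left out some of the required keys; nothing moved.
- **Tool length:** the first grip on the bar closed above it. Depth images showed the real fingertips about 17 mm behind the TCP, where `robot.tcp_to_tips` says 17 mm ahead. I corrected for this and for a roughly 3 mm offset along the jaws, and later grasps and fits agreed with it.

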